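# Make up the lathe kit and the service kit

### The arm

A 6-joint arm with a two-finger parallel gripper is mounted at the origin on a cart in front of the work surface, level with it; the furniture and walls round the work are solid. World frame = base frame: x ahead of the robot, y to its left, z up, the work surface at z = 0. Lengths are in m, angles in degrees, forces in N, time in s.
With the tool pointing down it reaches from about 0.35 to 0.875 m from the base axis. Payload 4.2 kg.
Tool frame: the origin (TCP) lies midway between the tips of the shut fingers; the grasp point (between the pads) lies 19 mm behind it; z points along the fingers, y is the line along which they close (so a half turn about z gives the same grasp; the last joint's range is limited). The gripper opens to 87 mm and grips with 3 to 60 N. Pads are 19 mm wide; open, the fingers measure 117 mm over their backs; the gripper's body (75 mm by 190 mm) begins 51 mm behind the grasp point.
Start: joints at [14.817, 22.042, 0.453, 0, -68.411, -14.817], TCP at [0.625, 0, 0.223] pointing down, gripper open.
Joint ranges: [-179.83, 179.83], [-69.29, 118.12], [-61.27, 80.66], [-181.25, 117.63], [-171.15, -9.14], [-177.46, 177.46]. Speed limits (degrees/s): [159.86, 159.86, 180, 180, 180, 180].

### API

Orientations are given as a 3x3 rotation matrix whose columns are the frame's x, y, z axes.
In Python, from station import r, cams gives the robot as it stands.
- The arm moves only by the tool play_rows, never from a script. Its argument "commands" is text: rows parted by semicolons, each of 6 numbers parted by spaces: the shift along the world's x, y, z normalised to -1 to 1, where 1 is 30 mm, then the turn, a rotation vector about the world's x, y, z normalised to -1 to 1, where 1 is 0.15 rad. A call has 1 to 20 rows; each row shifts and turns the commanded pose from where the row before left it; what a row does not reach is not made up. A row lasts 1/10 s, in which the tool goes at most 50 mm and 8.59 degrees, less where a joint would pass 70% of its speed; a pose out of reach is approached as far as the arm can. A call with a number of a shift or a turn outside -1 to 1 is refused whole. A call with a gripper value outside its range is refused whole. "grip" is the finger opening in mm, from 0 to 87, set as the call begins (left out, the last holds). The fingers move at their own pace and stop on an object; the grip force is fixed at half the most. Time passes only in rows, so rows that do not move let the fingers close. It gives the time, the measured TCP pose, the force, the opening and the grip force at its end, in the units of the state.
- r.sense(): the state, without advancing time (a new reading comes with each control period).
- cams.capture(name): name is "scene" or "side" or "wrist"; returns (picture, depth): 480x640x3 uint8, blue, green, red; 480x640 float32, m along the optical axis (not along the pixel's ray), 0 where there is no reading.
- cams.camera_info(name): a dict with "mtx" (3x3 intrinsics, pixels), "R" (3x3) and "t" (3): a world point X has camera coordinates R X + t. Camera axes: x right, y down, z forward; pixel columns grow to the right and rows downward; lengths in m; the calibration is good to about 2 mm. A picture is of the moment at which its call begins: read the wrist's pose just before it. camera_info takes no time and is no camera call; for the wrist camera it gives the pose at the moment of the call.
- r.finish_job(): hands the job in; it is judged then, once.
The state is a dict: "time_s": time; "joints": joint angles; "joint_velocities": joint speeds; "effort": joint torques, N m; "tcp_pos": TCP position; "ee_rot": TCP orientation; "wrist_force": force on the tool from outside, world axes, zero at the start; "moment": the same for the moment, N m; "gripper_width": opening from 0.0 (shut) to 1.0 (fully open); "gripper_force": force on a finger pad.
Only numpy, scipy, OpenCV 4.12 (cv2) and the standard library are available. Lean on these libraries where they do the work, as an engineer would, in place of code of your own. Each camera call takes 0.05 s, during which the arm holds its last target. There are 200 camera calls.

### The job

Make up the two job kits. The grey tray is for the lathe job: it gets the steel collet from the covered accessory carousel, whose ring has to be turned by its black top knob until the collet stands in the open notch, and the brown oil bottle. The green tray is for the service job: it gets the blue oil bottle, the black eye loupe and the round parts tin; put every thing on the tray's floor in a compartment of its own, standing upright (only the collet may also lie flat), and leave the amber bottle with the white cap where it is.

Things in the scene. Friction and masses are not known exactly. Their poses are not given: they have to be found in the camera images.
- steel_collet_mid (a point): steel collet, upright bright cylinder 13 mm across, 37 mm high; the point is its centre, 18.5 mm above its foot. It starts in a cup of the carousel's ring under the clear cover, 60 to 84 degrees to one side of the notch. Cup: centre 52 mm from the axis, 17 mm inside, 21 mm outside, floor 11 mm and rim 27 mm above the bench. The brass chuck in another cup is not wanted; the polishing arbors are fixed.
- brown_bottle_mid (a point): the brown oil bottle with black cap, round, 29 mm across up to 48 mm, cap 17 mm across, 62 mm high in all; the point is its centre, 31 mm above its foot
- blue_bottle_mid (a point): the blue oil bottle with black cap, round, 33 mm across up to 55 mm, cap 19 mm across, 70 mm high in all; the point is its centre, 35 mm above its foot
- loupe_black_mid (a point): the black eye loupe with a red ring at its foot, round, 41 mm across at the top and waisted below, 38 mm high, standing; the point is its centre, 19 mm above its foot
- parts_tin_mid (a point): the round silver-white parts tin with tan top (lid fixed on), 47 mm across, 22 mm high; the point is its centre, 11 mm above its foot
- amber_bottle_mid (a point): the amber bottle with white cap, 29 mm across, 55 mm high; the point is its centre, 27.5 mm above its foot. To be left alone.
- grey_tray: grey tray, open above, fixed, 133 x 133 mm outside, 11 mm high. Origin under its centre on the bench, z up, x and y square to its sides. Four compartments, two by two, each 62 x 62 mm inside, centres at x = +-32.5 and y = +-32.5 mm, floor 3 mm above the bench; walls and dividers 3 mm thick, up to 11 mm. A small pull lip on its +y and -y sides.
- green_tray: green tray, open above, fixed, 133 x 133 mm outside, 11 mm high. Origin under its centre on the bench, z up, x and y square to its sides. Four compartments, two by two, each 62 x 62 mm inside, centres at x = +-32.5 and y = +-32.5 mm, floor 3 mm above the bench; walls and dividers 3 mm thick, up to 11 mm. A small pull lip on its +y and -y sides.
- carousel: the carousel's fixed base and clear dust cover, 150 mm across. Origin on its axis, on the bench; z up; its -x axis points to the middle of the open notch. Cover top 54.5 mm above the bench (screw heads 2 mm more), clear skirt down its side. Notch 66 mm wide, open at the rim and above, ending 12 mm from the axis: only a cup within about 15 degrees of its middle can be picked from, from above.
- knob (a point): the black knob on the axis of the turning ring: a bar 42 mm long, 12 mm thick, from 62 to 93 mm above the bench; the point is on the axis, 78 mm above the bench, where to grip it; x runs along the bar. It turns ring and cups together, either way, no stop within half a turn, friction 0.04 N m, and stays where it is left.

How it is judged (in metres and radians):
At the end, for the whole second after the job is handed in: Collet and brown bottle in the grey tray, blue bottle, loupe and tin in the green one, each on the floor of a compartment of its own (height within 4 mm, tilt below 0.25 rad; the collet may lie flat), at rest; amber bottle within 20 mm of its start (x of steel_collet_mid in the frame of grey_tray between -0.064 and 0.064 m and y of steel_collet_mid in the frame of grey_tray between -0.064 and 0.064 m and ((z of steel_collet_mid in the frame of grey_tray between 0.0175 and 0.0255 m and angle between steel_collet_mid's own z axis and vertical below 0.25 rad) or (z of steel_collet_mid in the frame of grey_tray between 0.004 and 0.013 m and angle between steel_collet_mid's own z axis and vertical between 1.35 and 1.79 rad)) and linear speed of each of steel_collet, brown_bottle, blue_bottle, loupe_black, parts_tin below 0.02 m/s and x of brown_bottle_mid in the frame of grey_tray between -0.064 and 0.064 m and y of brown_bottle_mid in the frame of grey_tray between -0.064 and 0.064 m and z of brown_bottle_mid in the frame of grey_tray between 0.03 and 0.038 m and angle between each of brown_bottle_mid, blue_bottle_mid, loupe_black_mid, parts_tin_mid's own z axis and vertical below 0.25 rad and x of blue_bottle_mid in the frame of green_tray between -0.064 and 0.064 m and y of blue_bottle_mid in the frame of green_tray between -0.064 and 0.064 m and z of blue_bottle_mid in the frame of green_tray between 0.034 and 0.042 m and x of loupe_black_mid in the frame of green_tray between -0.064 and 0.064 m and y of loupe_black_mid in the frame of green_tray between -0.064 and 0.064 m and z of loupe_black_mid in the frame of green_tray between 0.018 and 0.026 m and x of parts_tin_mid in the frame of green_tray between -0.064 and 0.064 m and y of parts_tin_mid in the frame of green_tray between -0.064 and 0.064 m and z of parts_tin_mid in the frame of green_tray between 0.01 and 0.018 m and not (x of each of steel_collet_mid, brown_bottle_mid in the frame of grey_tray below 0 m and y of each of steel_collet_mid, brown_bottle_mid in the frame of grey_tray below 0 m) and not (x of each of steel_collet_mid, brown_bottle_mid in the frame of grey_tray below 0 m and y of each of steel_collet_mid, brown_bottle_mid in the frame of grey_tray above 0 m) and not (x of each of steel_collet_mid, brown_bottle_mid in the frame of grey_tray above 0 m and y of each of steel_collet_mid, brown_bottle_mid in the frame of grey_tray below 0 m) and not (x of each of steel_collet_mid, brown_bottle_mid in the frame of grey_tray above 0 m and y of each of steel_collet_mid, brown_bottle_mid in the frame of grey_tray above 0 m) and distance of amber_bottle_mid from where it was at the start of the episode below 0.02 m); the robot touches nothing.
It fails at once if the amber bottle is moved more than 20 mm or tipped (distance of amber_bottle_mid from where it was at the start of the episode above 0.02 m or angle between amber_bottle_mid's own z axis and vertical above 0.4 rad).
It also fails if it takes over 131 s, if anything falls off the work surface, if the arm or the gripper's body presses on something with over 40 N, if the wrist force passes 120 N, or if a joint passes its speed limit or range.

## Working session

There is one attempt and no reset: what is moved stays moved. The work goes in short steps, Python scripts to look and compute and a tool call to move; the robot and the scene stay as the last step left them, time stands still between calls to the robot, and variables do not carry over. Pictures are saved under pics/ and viewed, at most 14 in all, crops included, and the job is handed in when it is done.

Besides the shell and the picture viewer there is one more tool, called after "Emit:" as name(argument=value, ...), one argument or row to a line, values as JSON. play_rows: Moves the arm, as the interface text tells. Scaled input: -1 to 1 covers 30 mm each way for a shift and 0.15 rad each way for a turn. Its arguments: {"type":"object","properties":{"commands":{"type":"string"},"grip":{"type":"number"}},"required":["commands"]}

```bash
ls; mkdir -p pics; cat > h.py <<'E'
import numpy as np, cv2
from station import r, cams
def cap(n):
    ci=cams.camera_info(n); p,d=cams.capture(n); return p,d,ci
def pts(d,ci):
    """world xyz per pixel"""
    K=np.array(ci["mtx"]);v,u=np.indices(d.shape)
    c=np.stack([(u-K[0,2])/K[0,0]*d,(v-K[1,2])/K[1,1]*d,d],-1)
    return (c-np.array(ci["t"]))@np.array(ci["R"])
def ray(u,v,z,ci):
    K=np.array(ci["mtx"]);R=np.array(ci["R"]);C=-R.T@np.array(ci["t"])
    w=R.T@np.linalg.inv(K)@np.array([u,v,1.]);return C+w*(z-C[2])/w[2]
E
python3 - <<'E'
from h import *
for n in("scene","side","wrist"):
    p,d,ci=cap(n); cv2.imwrite(f"pics/{n}0.png",p); np.savez(f"/tmp/{n}0.npz",p=p,d=d,**{k:np.array(ci[k]) for k in("mtx","R","t")})
    print(n,-np.array(ci["R"]).T@ci["t"],np.array(ci["R"])[2],ci["mtx"][0][0])
print(r.sense())
E
```

```text
pics
scene [-0.09508492 -0.5203293   0.71482396] [ 0.56049296  0.51803584 -0.64613196] 528.6966385573578
side [ 0.26698274 -1.0371247   0.60965514] [ 0.15467156  0.87648791 -0.45590092] 528.5197013058258
wrist [ 0.62360964 -0.07410152  0.38377235] [-0.00324669  0.27495833 -0.96145066] 353.60024231637925
{'time_s': 0.15, 'joints': array([ 1.48168495e+01,  2.20804531e+01,  3.99195014e-01, -2.08738006e-02,
       -6.84108494e+01, -1.48160877e+01]), 'joint_velocities': array([-0.04118558, -0.1912825 ,  0.21253672,  0.10719911, -0.00267037,
        0.14388127]), 'effort': array([ 3.86667998e-04, -3.91052306e+01,  1.87588084e+01,  4.22235444e+00,
        1.23758311e-02, -1.38926293e-04]), 'tcp_pos': array([6.24557307e-01, 2.26647607e-05, 2.21721836e-01]), 'ee_rot': array([[-1.20957286e-04, -9.99998647e-01, -1.64073246e-03],
       [-9.99999989e-01,  1.21094624e-04, -8.36063460e-05],
       [ 8.38049168e-05,  1.64072233e-03, -9.99998651e-01]]), 'wrist_force': array([-0.37153427, -0.30540499, -0.10353204]), 'moment': array([-0.00874383,  0.06276702,  0.00828805]), 'gripper_force': 0.0, 'gripper_width': 0.9985304536882254}
```

View pics/scene0.png

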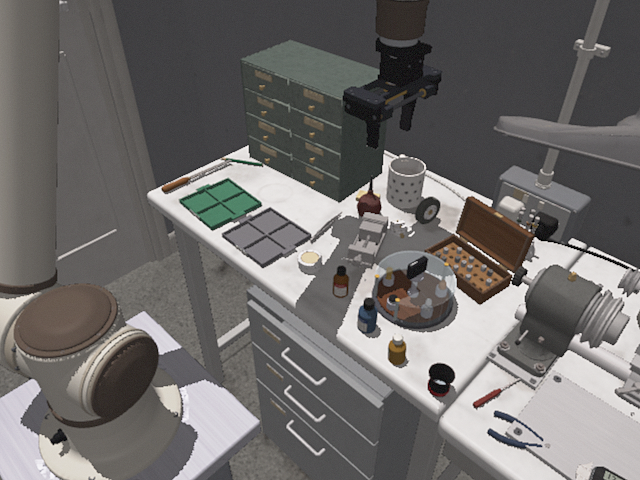

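View pics/side0.png

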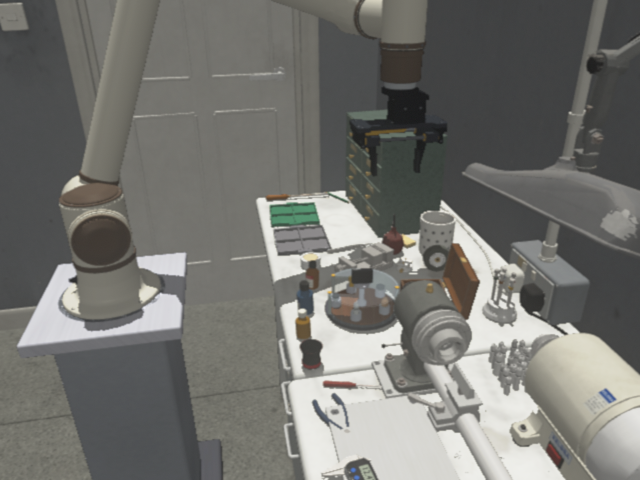

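View pics/wrist0.png

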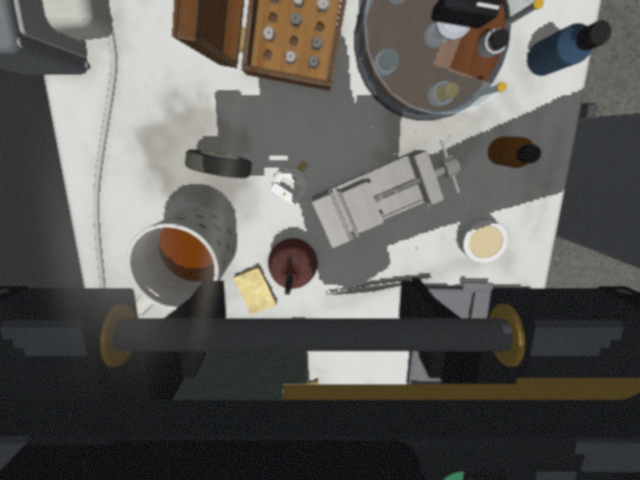

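The scene view shows the green tray (221,203), grey tray (267,236), tin (309,260), brown bottle (341,281), blue (367,316), amber (397,350), loupe (441,378) and the knob (417,267) over the carousel (414,290). The side view agrees. The wrist view shows the notch facing the robot (about (490,40)), with the tin at (486,240).

```bash
cat > m0.py <<'E'
from h import *
def L(n):
    z=np.load(f"/tmp/{n}0.npz"); return z["p"],z["d"],{k:z[k] for k in("mtx","R","t")}
for n,boxes in {"scene":dict(tin=(295,245,325,275),brown=(328,262,352,300),blue=(355,295,382,335),amber=(385,330,410,365),loupe=(425,358,458,400),knob=(405,255,430,280)),
  "side":dict(tin=(298,250,322,270),brown=(303,258,322,290),blue=(294,277,316,316),amber=(293,308,315,340),loupe=(298,337,325,370),knob=(345,262,375,287)),
  "wrist":dict(tin=(455,215,515,268),brown=(480,130,545,170),blue=(520,15,615,80),knob=(425,0,510,30))}.items():
    p,d,ci=L(n); X=pts(d,ci)
    for k,(a,b,c,e) in boxes.items():
        w=X[b:e,a:c].reshape(-1,3); dd=d[b:e,a:c].ravel()
        w=w[(dd>0)&(w[:,2]<.12)]
        if k=="knob": w=w[w[:,2]>.085]
        else: w=w[w[:,2]>.012]
        zt=np.percentile(w[:,2],97) if len(w) else 0
        t=w[w[:,2]>zt-.006] if len(w) else w
        print(n,k,len(w),"ztop %.3f"%zt,"top ctr",((t.max(0)+t.min(0))/2).round(4) if len(t) else "", "all",w.min(0).round(3),w.max(0).round(3))
p,d,ci=L("scene"); hsv=cv2.cvtColor(p,cv2.COLOR_BGR2HSV)
m=cv2.inRange(hsv,(60,90,40),(95,255,255)); 
g=cv2.inRange(hsv,(0,0,70),(180,45,150)); roi=np.zeros_like(g);roi[205:268,218:312]=255; g&=roi
X=pts(d,ci)
for nm,mm in(("green",m),("grey",g)):
    c=max(cv2.findContours(mm,0,2)[0],key=cv2.contourArea)
    c=cv2.drawContours(np.zeros_like(mm),[c],-1,255,-1)
    w=X[(c>0)&(d>0)&(X[...,2]<.02)]; R=cv2.minAreaRect((w[:,:2]*1000).astype(np.float32)); print(nm,len(w),R,w[:,2].min(),w[:,2].max())
K=X[255:280,405:430].reshape(-1,3);K=K[(K[:,2]>.085)&(K[:,2]<.1)];print("knob rect",cv2.minAreaRect((K[:,:2]*1000).astype(np.float32)))
p,d,ci=L("wrist"); cv2.imwrite("pics/w0c.png",cv2.resize(p[0:130,340:640],None,fx=2.6,fy=2.6,interpolation=2))
E
python3 m0.py
```

```text
scene tin 378 ztop 0.022 top ctr [0.4384 0.0249 0.0201] all [0.414 0.001 0.012] [0.463 0.049 0.024]
scene brown 356 ztop 0.060 top ctr [ 0.4277 -0.0674  0.0588] all [ 0.41  -0.084  0.012] [ 0.48  -0.048  0.063]
scene blue 498 ztop 0.069 top ctr [ 0.395  -0.1595  0.0665] all [ 0.379 -0.175  0.012] [ 0.46  -0.132  0.07 ]
scene amber 391 ztop 0.054 top ctr [ 0.3778 -0.2342  0.0518] all [ 0.364 -0.25   0.012] [ 0.392 -0.221  0.056]
scene loupe 510 ztop 0.038 top ctr [ 0.381  -0.3189  0.0358] all [ 0.36  -0.339  0.012] [ 0.402 -0.299  0.04 ]
scene knob 144 ztop 0.093 top ctr [ 0.5076 -0.1727  0.0905] all [ 0.486 -0.181  0.085] [ 0.529 -0.164  0.094]
side tin 266 ztop 0.061 top ctr [ 0.427  -0.0676  0.0589] all [ 0.414 -0.076  0.012] [0.46  0.076 0.063]
side brown 398 ztop 0.069 top ctr [ 0.3973 -0.1611  0.067 ] all [ 0.392 -0.172  0.012] [0.457 0.025 0.071]
side blue 526 ztop 0.069 top ctr [ 0.3937 -0.1609  0.0672] all [ 0.369 -0.242  0.013] [ 0.431 -0.067  0.071]
side amber 342 ztop 0.054 top ctr [ 0.3768 -0.2345  0.0524] all [ 0.364 -0.303  0.012] [ 0.404 -0.164  0.057]
side loupe 453 z
[... 356 characters left out ...]
  0.0599] all [ 0.415 -0.078  0.012] [ 0.441 -0.05   0.064]
wrist blue 2567 ztop 0.070 top ctr [ 0.3946 -0.1569  0.0682] all [ 0.381 -0.18   0.012] [ 0.442 -0.136  0.072]
wrist knob 993 ztop 0.094 top ctr [ 0.5074 -0.1665  0.0921] all [ 0.486 -0.173  0.085] [ 0.529 -0.161  0.096]
green 2200 ((440.4819030761719, 310.7109680175781), (146.09495544433594, 133.99183654785156), 85.84452056884766) -0.004239310855957981 0.011840423017251625
grey 2733 ((436.15704345703125, 160.57968139648438), (173.0583038330078, 135.91854858398438), 87.51904296875) -0.00541413953038996 0.012515498139452618
knob rect ((508.1315002441406, -172.6168670654297), (13.235213279724121, 43.40973663330078), 82.94346618652344)
```

View pics/w0c.png

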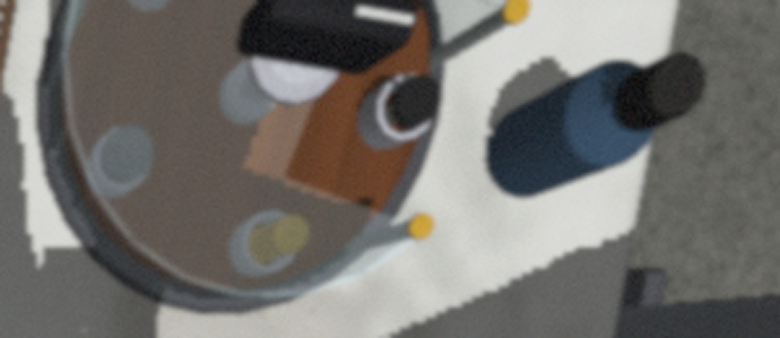

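The crop shows the brass chuck in a cup at (270,240), on the +y side of the notch, and an arbor at (410,100) in the notch. The collet should therefore be on the -y side. I'll look closer there in the scene and side views.

```bash
cat > m1.py <<'E'
from h import *
from m0 import L
p,d,ci=L("scene"); q,_,cs=L("side")
im=np.hstack([cv2.resize(p[240:335,365:465],None,fx=4,fy=4,interpolation=2),cv2.resize(q[260:335,320:410],(400,333),interpolation=2)[:333].copy() if 0 else cv2.resize(q[258:336,318:400],(400,380),interpolation=2)])
cv2.imwrite("pics/car0.png",im)
X=pts(d,ci)
for nm,(x,y) in dict(green=(.44,.311),grey=(.436,.158)).items():
    s=(abs(X[...,0]-x)<.09)&(abs(X[...,1]-y)<.085)&(X[...,2]>.006)&(X[...,2]<.016)&(d>0)
    m=cv2.morphologyEx(s.astype(np.uint8)*255,cv2.MORPH_CLOSE,np.ones((3,3)))
    n,l,st,_=cv2.connectedComponentsWithStats(m); i=1+np.argmax(st[1:,4]); w=X[(l==i)&s]
    print(nm,len(w),cv2.minAreaRect((w[:,:2]*1000).astype(np.float32)),np.percentile(w[:,:2],[1,99],axis=0).round(4).tolist(),np.median(w[:,:2],axis=0))
E
python3 m1.py | grep -E "^(green|grey) " | tail -2
```

```text
green 493 ((440.30938720703125, 313.4324035644531), (151.67433166503906, 135.8106231689453), 84.98838806152344) [[0.371, 0.239], [0.5097, 0.3864]] [0.43887795 0.31131242]
grey 680 ((447.5080871582031, 158.19683837890625), (169.39569091796875, 158.11378479003906), 89.4900131225586) [[0.3688, 0.075], [0.5163, 0.2422]] [0.43608311 0.15094635]
```

View pics/car0.png

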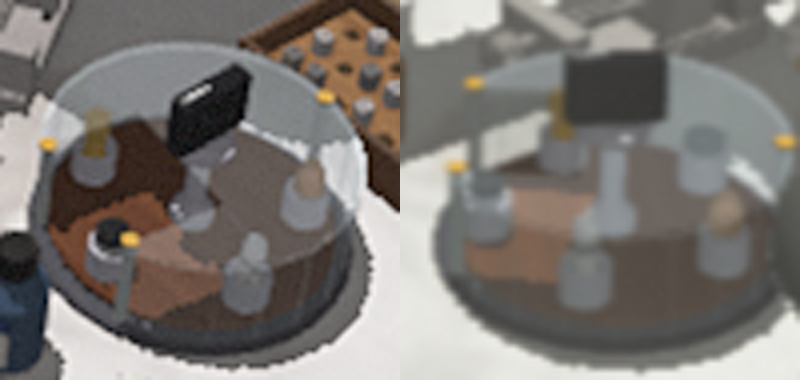

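The collet is most likely the grey-topped item in the cup at scene crop (245,250) and side crop (585,220). The notch edge screws are at scene crop (48,145) and (130,240). Next I'll work out the angles, and refine the grey tray by its edges.

```bash
cat > m2.py <<'E'
from h import *
from m0 import L
_,_,ci=L("scene"); _,_,cs=L("side")
C=np.array([.507,-.172])
def show(n,P): v=P[:2]-C; print("Q",n,P.round(4),"r %.4f ang %.1f"%(np.hypot(*v),np.degrees(np.arctan2(-v[1],-v[0]))))
S=lambda a,b:(365+a/4,240+b/4); T=lambda a,b:(318+(a-400)*82/400,258+b*78/380)
show("screwS1",ray(*S(48,145),.0565,ci));show("screwS2",ray(*S(130,240),.0565,ci));show("screwS3",ray(*S(325,97),.0565,ci))
show("screwT1",ray(*T(475,83),.0565,cs));show("screwT2",ray(*T(457,167),.0565,cs))
for z in(.048,):
    show("colS",ray(*S(257,238),z,ci));show("colT",ray(*T(587,207),z,cs))
    show("brassS",ray(*S(98,112),z,ci)); show("tanS",ray(*S(312,162),z,ci))
show("notchcupS",ray(*S(110,243),.027,ci)); show("cupS",ray(*S(243,270),.027,ci)); show("notchcupT",ray(*T(490,195),.027,cs))
p,d,_=L("scene")
cv2.imwrite("pics/tray.png",cv2.resize(p[170:275,160:330],None,fx=4.6,fy=4.6,interpolation=2))
E
python3 m2.py | grep ^Q
```

```text
Q screwS1 [ 0.4591 -0.1261  0.0565] r 0.0664 ang -43.8
Q screwS2 [ 0.4389 -0.1877  0.0565] r 0.0699 ang 12.9
Q screwS3 [ 0.5718 -0.1971  0.0565] r 0.0694 ang 158.9
Q screwT1 [ 0.4612 -0.1243  0.0565] r 0.0661 ang -46.2
Q screwT2 [ 0.4405 -0.1868  0.0565] r 0.0681 ang 12.5
Q colS [ 0.4849 -0.222   0.048 ] r 0.0547 ang 66.1
Q colT [ 0.4872 -0.2129  0.048 ] r 0.0454 ang 64.1
Q brassS [ 0.4989 -0.1237  0.048 ] r 0.0490 ang -80.5
Q tanS [ 0.5404 -0.2127  0.048 ] r 0.0527 ang 129.3
Q notchcupS [ 0.4552 -0.1675  0.027 ] r 0.0520 ang -5.0
Q cupS [ 0.4831 -0.2193  0.027 ] r 0.0530 ang 63.2
Q notchcupT [ 0.4587 -0.1651  0.027 ] r 0.0488 ang -8.1
```

View pics/tray.png

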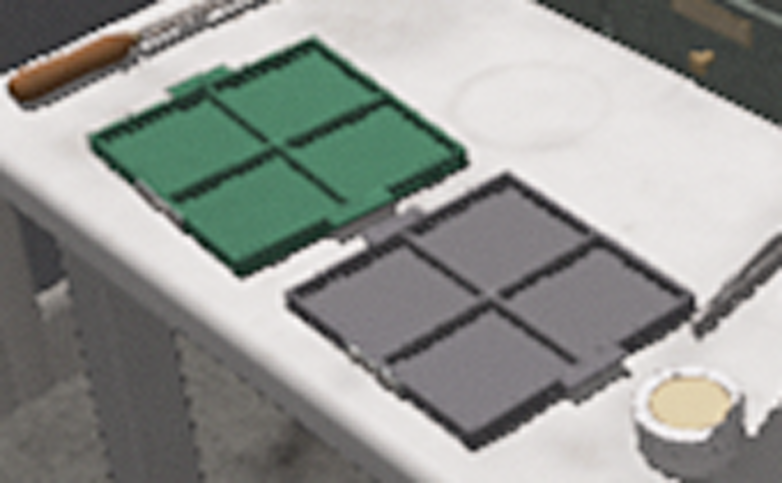

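The tray crop shows grey corners at (505,175), (692,300), (475,448), (288,298) and green corners at (315,38), (467,160), (92,140). The notch is at about -16° and the collet cup at about 65°, so the ring has to turn about -81° about z. I'll move over the knob now.

Emit:
play_rows(
  commands="-.392 -.573 0 0 0 .966;-.392 -.573 0 0 0 .966;-.392 -.573 0 0 0 .966;-.392 -.573 0 0 0 .966;-.392 -.573 0 0 0 .966;-.392 -.573 0 0 0 .966;-.392 -.573 0 0 0 .966;-.392 -.573 0 0 0 .966;-.392 -.573 -.3 0 0 .966;-.392 -.573 -.3 0 0 .966;0 0 -.5 0 0 0;0 0 -.5 0 0 0;0 0 0 0 0 0;0 0 0 0 0 0",
  grip=45,
)

```text
time_s: 1.55
tcp_pos: [0.5074, -0.172, 0.1746]
ee_rot: [[0.993, -0.121, -0.0], [-0.121, -0.993, -0.0], [-0.0, 0.0, -1.0]]
wrist_force: [-0.2, 0.9, -0.2]
gripper_width: 0.52
gripper_force: 0.0
```

```bash
cat > m3.py <<'E'
from h import *
from m0 import L
_,_,ci=L("scene")
for n,c in dict(grey=[(505,175),(692,300),(475,440),(288,298)],green=[(315,38),(467,160),(242,268),(92,140)]).items():
    P=np.array([ray(160+u/4.6,170+v/4.6,.011,ci)[:2] for u,v in c]); print("Q",n,P.round(4).tolist(),"ctr",P.mean(0).round(4),"sides",np.linalg.norm(P-np.roll(P,1,0),axis=1).round(3), "yaw",np.degrees(np.arctan2(*(P[0]-P[3])[::-1])).round(1),np.degrees(np.arctan2(*(P[1]-P[2])[::-1])).round(1))
p,d,c=cap("wrist"); cv2.imwrite("pics/w1.png",p)
K=pts(d,c); s=(K[...,2]>.085)&(K[...,2]<.1)&(abs(K[...,0]-.507)<.04)&(abs(K[...,1]+.172)<.04); w=K[s]; print("Q knob",cv2.minAreaRect((w[:,:2]*1000).astype(np.float32)),len(w))
s=r.sense();print("Q",s["tcp_pos"].round(4),s["ee_rot"][:,1].round(3))
E
python3 m3.py|grep ^Q
```

```text
Q grey [[0.4983, 0.2072], [0.4949, 0.0774], [0.3662, 0.0779], [0.3691, 0.2081]] ctr [0.4321 0.1427] sides [0.129 0.13  0.129 0.13 ] yaw -0.4 -0.2
Q green [[0.5079, 0.3642], [0.4935, 0.2292], [0.3677, 0.24], [0.3769, 0.3711]] ctr [0.4365 0.3011] sides [0.131 0.136 0.126 0.131] yaw -3.0 -4.9
Q knob ((508.196533203125, -169.9154815673828), (11.972282409667969, 41.021644592285156), 81.2501449584961) 911
Q [ 0.5079 -0.1719  0.1751] [-0.121 -0.993  0.   ]
```

View pics/w1.png

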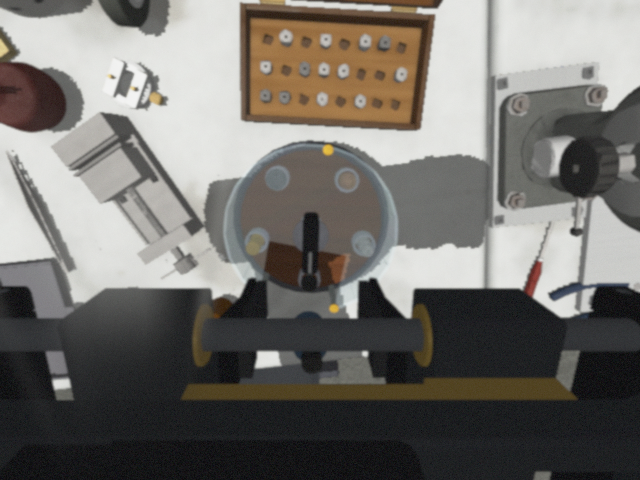

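The wrist view, with the gripper over the knob, shows the collet cup at (363,243), the brass chuck at (258,243) and the knob bar lined up vertically. I'll descend and grip the knob.

Emit:
play_rows(
  commands="0 .02 -.6 0 0 0;0 .02 -.6 0 0 0;0 0 -.6 0 0 0;0 0 -.6 0 0 0;0 0 -.6 0 0 0;0 0 -.5 0 0 0;0 0 -.3 0 0 0;0 0 0 0 0 0;0 0 0 0 0 0",
)

```text
time_s: 2.5
tcp_pos: [0.5082, -0.1707, 0.0613]
ee_rot: [[0.993, -0.121, 0.001], [-0.121, -0.993, -0.0], [0.001, 0.0, -1.0]]
wrist_force: [1.2, 0.1, 0.7]
gripper_width: 0.517
gripper_force: 0.0
```

Emit:
play_rows(
  commands="0 0 0 0 0 0;0 0 0 0 0 0;0 0 0 0 0 0;0 0 0 0 0 0;0 0 0 0 0 0;0 0 0 0 0 0;0 0 0 0 0 0;0 0 0 0 0 0",
  grip=0,
)

```text
time_s: 3.3
tcp_pos: [0.5088, -0.1707, 0.0631]
ee_rot: [[0.993, -0.12, 0.004], [-0.12, -0.993, -0.001], [0.004, 0.0, -1.0]]
wrist_force: [-2.7, 2.3, 11.9]
gripper_width: 0.14
gripper_force: 38.5
```

Emit:
play_rows(
  commands="0 0 0 0 0 -.673;0 0 0 0 0 -.673;0 0 0 0 0 -.673;0 0 0 0 0 -.673;0 0 0 0 0 -.673;0 0 0 0 0 -.673;0 0 0 0 0 -.673;0 0 0 0 0 -.673;0 0 0 0 0 -.673;0 0 0 0 0 -.673;0 0 0 0 0 -.673;0 0 0 0 0 -.673;0 0 0 0 0 -.673;0 0 0 0 0 -.673;0 0 0 0 0 0;0 0 0 0 0 0;0 0 0 0 0 0",
)

```text
time_s: 5.0
tcp_pos: [0.5092, -0.1704, 0.0631]
ee_rot: [[0.037, -0.999, 0.004], [-0.999, -0.037, -0.001], [0.001, -0.004, -1.0]]
wrist_force: [-0.4, 3.7, 11.4]
gripper_width: 0.134
gripper_force: 38.4
```

Emit:
play_rows(
  commands="0 0 0 0 0 0;0 0 0 0 0 0;0 0 0 0 0 0;0 0 0 0 0 0;0 0 .5 0 0 0;0 0 .8 0 0 0;0 0 1 0 0 0;0 0 1 0 0 0;.8 0 1 0 0 0;.8 0 0 0 0 0;.8 0 0 0 0 0;.4 0 0 0 0 0;0 0 0 0 0 0;0 0 0 0 0 0",
  grip=40,
)

```text
time_s: 6.4
tcp_pos: [0.5903, -0.1707, 0.1885]
ee_rot: [[0.035, -0.999, -0.002], [-0.999, -0.035, 0.0], [-0.0, 0.002, -1.0]]
wrist_force: [0.3, -1.2, -0.2]
gripper_width: 0.462
gripper_force: 0.0
```

```bash
python3 - <<'E'
from h import *
p,d,c=cap("wrist"); cv2.imwrite("pics/w2.png",p); np.savez("/tmp/w2.npz",p=p,d=d,**{k:np.array(c[k]) for k in("mtx","R","t")})
p,d,c=cap("scene"); cv2.imwrite("pics/s2.png",cv2.resize(p[240:335,345:465],None,fx=5,fy=5,interpolation=2)); np.savez("/tmp/s2.npz",p=p,d=d,**{k:np.array(c[k]) for k in("mtx","R","t")})
E
```

```text
(no output)
```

View pics/s2.png

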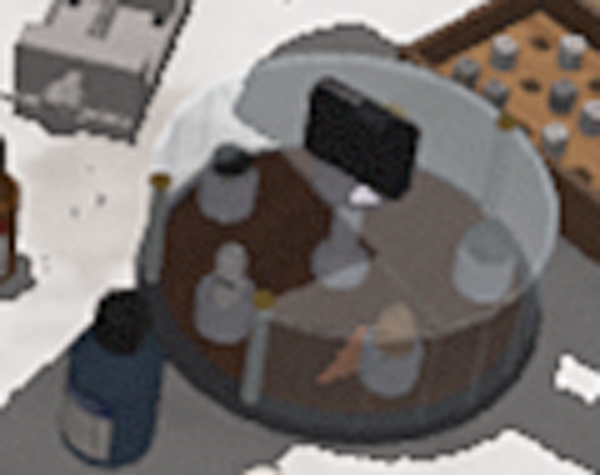

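The scene crop shows the collet's cup now inside the notch at (225,290), with its top at (232,250), between the screws at (160,182) and (263,300). I'll measure it with depth.

```bash
python3 - <<'E'
from h import *
C=np.array([.508,-.171])
for n in("s2","w2"):
    z=np.load(f"/tmp/{n}.npz"); X=pts(z["d"],z); d=z["d"]
    v=X[...,:2]-C; rr=np.hypot(v[...,0],v[...,1]); a=np.degrees(np.arctan2(-v[...,1],-v[...,0]))
    s=(d>0)&(rr>.035)&(rr<.068)&(a>-38)&(a<6)&(X[...,2]>.030)&(X[...,2]<.075)
    w=X[s]; print(n,len(w)); 
    if len(w): 
        print(w.min(0).round(4),w.max(0).round(4)); t=w[w[:,2]>.042]; print(len(t), (t.min(0)+t.max(0))/2, np.median(t,0)) 
    k=X[(d>0)&(rr<.03)&(X[...,2]>.085)&(X[...,2]<.1)]; print("knob",len(k),cv2.minAreaRect((k[:,:2]*1000).astype(np.float32)) if len(k) else"")
z=np.load("/tmp/s2.npz")
print(ray(345+232/5,240+243/5,.048,z), ray(345+226/5,240+288/5,.027,z))
E
```

```text
s2 56
[ 0.4522 -0.1635  0.03  ] [ 0.4627 -0.1529  0.0489]
25 [ 0.45771242 -0.15752183  0.04547261] [ 0.45822476 -0.15869456  0.04396307]
knob 151 ((507.8943786621094, -173.35592651367188), (13.078407287597656, 41.7293586730957), 0.3204212188720703)
w2 195
[ 0.4527 -0.1603  0.03  ] [ 0.463  -0.1504  0.0497]
118 [ 0.45743099 -0.1553504   0.04583194] [ 0.45857566 -0.15581562  0.04692068]
knob 913 ((507.4501953125, -169.9266815185547), (12.406432151794434, 41.34677505493164), 1.8062478303909302)
[ 0.45992544 -0.15887866  0.048     ] [ 0.45832681 -0.15982686  0.027     ]
```

The collet is at (0.458,-0.157), with its top at 48 mm and 52 mm from the axis, which fits. I'll approach with the fingers closing tangentially.

Emit:
play_rows(
  commands="-.49 .051 0 0 0 .931;-.49 .051 0 0 0 .931;-.49 .051 0 0 0 .931;-.49 .051 0 0 0 .931;-.49 .051 0 0 0 .931;-.49 .051 0 0 0 .931;-.49 .051 0 0 0 .931;-.49 .051 0 0 0 .931;-.49 .051 0 0 0 .931;0 0 -.7 0 0 0;0 0 -.7 0 0 0;0 0 -.7 0 0 0;0 0 -.7 0 0 0;0 0 -.5 0 0 0;0 0 0 0 0 0;0 0 0 0 0 0",
  grip=30,
)

```text
time_s: 8.1
tcp_pos: [0.459, -0.157, 0.0911]
ee_rot: [[0.962, -0.274, 0.0], [-0.274, -0.962, -0.0], [0.0, 0.0, -1.0]]
wrist_force: [0.3, -0.7, 0.7]
gripper_width: 0.343
gripper_force: 0.0
```

```bash
python3 - <<'E'
from h import *
z={} ; p,d,c=cap("scene"); cv2.imwrite("pics/s3.png",cv2.resize(p[210:335,345:465],None,fx=4.5,fy=4.5,interpolation=2))
p,d,c=cap("wrist"); cv2.imwrite("pics/w3.png",p)
s=r.sense();print(s["tcp_pos"].round(4),s["ee_rot"][:,1].round(3),s["gripper_width"])
E
```

```text
[ 0.4597 -0.157   0.0917] [-0.274 -0.962 -0.   ] 0.34584903853661303
```

View pics/s3.png

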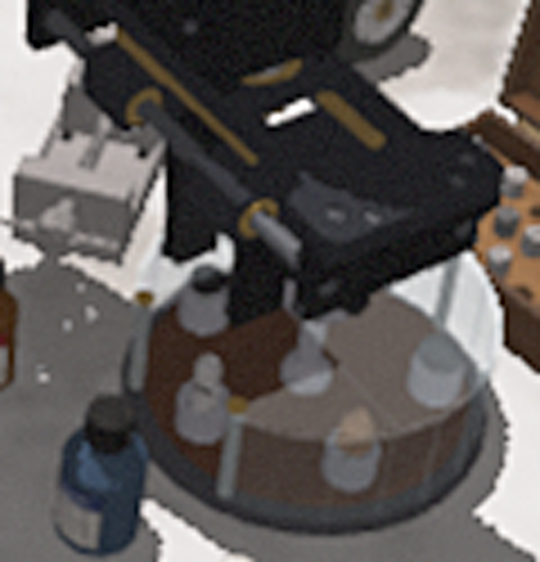

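The gripper is centred over the notch at crop (205,380), with both fingers clear of the knob. I'll go down.

Emit:
play_rows(
  commands="-.04 0 -.4 0 0 0;0 0 -.4 0 0 0;0 0 -.4 0 0 0;0 0 -.4 0 0 0;0 0 -.3 0 0 0;0 0 0 0 0 0;0 0 0 0 0 0",
)

```text
time_s: 8.9
tcp_pos: [0.4583, -0.157, 0.0341]
ee_rot: [[0.962, -0.274, 0.001], [-0.274, -0.962, -0.0], [0.001, -0.0, -1.0]]
wrist_force: [0.0, -0.2, -0.4]
gripper_width: 0.343
gripper_force: 0.0
```

Emit:
play_rows(
  commands="0 0 0 0 0 0;0 0 0 0 0 0;0 0 0 0 0 0;0 0 0 0 0 0;0 0 0 0 0 0;0 0 0 0 0 0;0 0 0 0 0 0",
  grip=0,
)

```text
time_s: 9.6
tcp_pos: [0.4581, -0.1569, 0.0338]
ee_rot: [[0.962, -0.274, 0.0], [-0.274, -0.962, -0.0], [0.0, -0.0, -1.0]]
wrist_force: [-0.3, 0.5, 1.5]
gripper_width: 0.108
gripper_force: 29.9
```

The opening is narrower than expected, at 9.4 mm. I'll test with a gentle lift.

Emit:
play_rows(
  commands="0 0 .1 0 0 0;0 0 .1 0 0 0;0 0 0 0 0 0",
)

```text
time_s: 9.9
tcp_pos: [0.4581, -0.1569, 0.0399]
ee_rot: [[0.962, -0.275, 0.001], [-0.275, -0.962, -0.0], [0.001, -0.0, -1.0]]
wrist_force: [0.5, 0.6, -0.3]
gripper_width: 0.108
gripper_force: 29.9
```

Emit:
play_rows(
  commands="0 0 .5 0 0 0;0 0 .8 0 0 0;0 0 .8 0 0 0;0 0 .8 0 0 0;0 0 .6 0 0 0;0 0 0 0 0 0;0 0 0 0 0 0",
)

```text
time_s: 10.6
tcp_pos: [0.4575, -0.1567, 0.1443]
ee_rot: [[0.961, -0.275, 0.0], [-0.275, -0.961, 0.0], [-0.0, -0.0, -1.0]]
wrist_force: [0.0, 0.1, 0.2]
gripper_width: 0.105
gripper_force: 29.9
```

```bash
python3 - <<'E'
from h import *
p,d,c=cap("scene"); q,_,_=cap("side")
cv2.imwrite("pics/s4.png",np.hstack([cv2.resize(p[190:320,340:450],(440,520),interpolation=2),cv2.resize(q[200:310,290:380],(360,520),interpolation=2)]))
print(r.sense()["gripper_width"],r.sense()["gripper_force"])
E
```

```text
0.10740645379029114 29.85211399878608
```

View pics/s4.png

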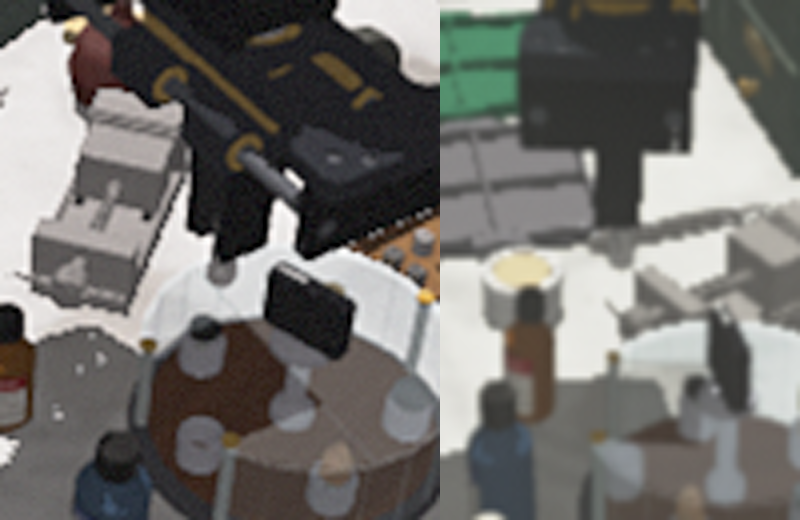

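The collet is held at crop (222,270) and the cup in the notch is empty. I'll carry it over the grey tray.

Emit:
play_rows(
  commands=".02 .93 0 0 0 .14;.02 .93 0 0 0 .14;.02 .93 0 0 0 .14;.02 .93 0 0 0 .14;.02 .93 0 0 0 .14;.02 .93 0 0 0 .14;.02 .93 0 0 0 .14;.02 .93 0 0 0 .14;.02 .93 0 0 0 .14;.02 .93 0 0 0 .14;.02 .93 0 0 0 .14;.02 .93 0 0 0 .14;0 0 0 0 0 0;0 0 0 0 0 0",
)

```text
time_s: 12.1
tcp_pos: [0.4643, 0.1778, 0.1433]
ee_rot: [[1.0, -0.026, -0.002], [-0.026, -1.0, -0.002], [-0.002, 0.002, -1.0]]
wrist_force: [0.5, 0.4, -0.8]
gripper_width: 0.109
gripper_force: 29.9
```

```bash
python3 - <<'E'
from h import *
for n in("wrist","side"):
    p,d,c=cap(n); cv2.imwrite(f"pics/{n}5.png",p); np.savez(f"/tmp/{n}5.npz",p=p,d=d,**{k:np.array(c[k]) for k in("mtx","R","t")})
E
```

```text
(no output)
```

View pics/wrist5.png

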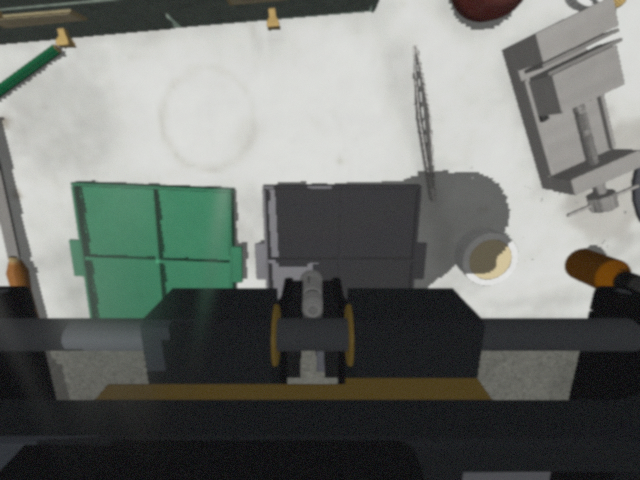

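The wrist view shows the grey tray's far edge from (264,184) to (420,183), its side lip at (420,258), the green centre at (158,259) and the green far corners at (72,183) and (236,187).

```bash
python3 - <<'E'
from h import *
z=np.load("/tmp/wrist5.npz")
for n,u,v in [("grL",264,184),("grR",420,183),("grDivfar",339,185),("grDivR",418,258),("gnC",158,259),("gnL",72,183),("gnR",236,187),("gnDivL",82,257),("gnDivR",236,261),("tin",490,257)]:
    print(n,ray(u,v,.022 if n=="tin" else .011,z)[:2].round(4))
E
```

```text
grL [0.5048 0.2175]
grR [0.5023 0.0885]
grDivfar [0.5024 0.1555]
grDivR [0.4369 0.0864]
gnC [0.4418 0.3146]
gnL [0.5097 0.3759]
gnR [0.5029 0.2408]
gnDivL [0.4454 0.3809]
gnDivR [0.4382 0.2463]
tin [0.44  0.029]
```

Grey centre is about (0.436,0.151) and green about (0.441,0.312), yaw about -3°. The collet is over the +x,+y compartment, so I'll lower it.

Emit:
play_rows(
  commands="0 .1 -.7 0 0 0;0 .1 -.7 0 0 0;0 0 -.7 0 0 0;0 0 -.7 0 0 0;0 0 -.6 0 0 0;0 0 -.3 0 0 0;0 0 -.13 0 0 0;0 0 -.05 0 0 0;0 0 0 0 0 0;0 0 0 0 0 0",
)

```text
time_s: 13.2
tcp_pos: [0.4656, 0.1842, 0.0289]
ee_rot: [[1.0, -0.026, 0.001], [-0.026, -1.0, 0.001], [0.001, -0.001, -1.0]]
wrist_force: [-0.3, 0.3, -0.6]
gripper_width: 0.106
gripper_force: 29.9
```

Emit:
play_rows(
  commands="0 0 0 0 0 0;0 0 0 0 0 0;0 0 0 0 0 0;0 0 0 0 0 0;0 0 .2 0 0 0;0 0 .4 0 0 0;0 0 .9 0 0 0;0 0 .9 0 0 0;0 0 .9 0 0 0;0 0 0 0 0 0;0 0 0 0 0 0",
  grip=28,
)

```text
time_s: 14.3
tcp_pos: [0.4651, 0.184, 0.1279]
ee_rot: [[1.0, -0.027, 0.001], [-0.027, -1.0, 0.001], [0.001, -0.001, -1.0]]
wrist_force: [-0.2, -0.8, 0.0]
gripper_width: 0.325
gripper_force: 0.0
```

Emit:
play_rows(
  commands="-.139 -.924 0 0 0 0;-.139 -.924 0 0 0 0;-.139 -.924 0 0 0 0;-.139 -.924 0 0 0 0;-.139 -.924 0 0 0 0;-.139 -.924 0 0 0 0;-.139 -.924 0 0 0 0;-.139 -.924 0 0 0 0;-.139 -.924 0 0 0 0;0 0 0 0 0 0;0 0 0 0 0 0",
  grip=52,
)

```text
time_s: 15.4
tcp_pos: [0.4267, -0.0661, 0.1263]
ee_rot: [[1.0, -0.028, -0.002], [-0.028, -1.0, -0.0], [-0.002, 0.0, -1.0]]
wrist_force: [0.0, -0.3, 0.1]
gripper_width: 0.596
gripper_force: 0.0
```

```bash
cat > near.py <<'E'
import sys
from h import *
def look(x,y,zmin,rad,cam):
    p,d,c=cap(cam); X=pts(d,c)
    s=(d>0)&(np.hypot(X[...,0]-x,X[...,1]-y)<rad)&(X[...,2]>zmin)&(X[...,2]<.1); w=X[s]
    if len(w)<8: return print(cam,"few",len(w))
    zt=np.percentile(w[:,2],97); t=w[w[:,2]>zt-.007]
    (cx,cy),rr=cv2.minEnclosingCircle((t[:,:2]*1000).astype(np.float32))
    print(cam,len(w),"ztop %.4f"%zt,"top",((t.min(0)+t.max(0))/2).round(4),"circ",round(cx,1),round(cy,1),"r",round(rr,1))
E
python3 - <<'E'
from near import *
for c in("scene","side"): look(.465,.184,.018,.03,c)
for c in("scene","side","wrist"): look(.4275,-.066,.03,.025,c)
print(r.sense()["tcp_pos"])
E
```

```text
scene 46 ztop 0.0389 top [0.4647 0.1812 0.0358] circ 464.7 182.4 r 6.4
side few 0
scene 236 ztop 0.0607 top [ 0.4276 -0.0678  0.058 ] circ 428.5 -68.3 r 8.6
side 175 ztop 0.0615 top [ 0.4267 -0.0677  0.0587] circ 427.9 -67.7 r 10.3
wrist 1203 ztop 0.0623 top [ 0.4276 -0.0642  0.0594] circ 427.7 -63.9 r 8.2
[ 0.42762695 -0.06493363  0.12695487]
```

The collet stands upright in grey, with its top at about 40 mm. Next is the brown bottle.

Emit:
play_rows(
  commands="0 0 -.7 0 0 0;0 0 -.7 0 0 0;0 0 -.7 0 0 0;0 0 -.7 0 0 0;0 0 -.6 0 0 0;0 0 -.3 0 0 0;0 0 0 0 0 0;0 0 0 0 0 0",
)

```text
time_s: 16.45
tcp_pos: [0.4281, -0.0653, 0.0166]
ee_rot: [[1.0, -0.026, 0.001], [-0.026, -1.0, 0.0], [0.001, -0.0, -1.0]]
wrist_force: [0.6, -0.8, 1.2]
gripper_width: 0.599
gripper_force: 0.0
```

Emit:
play_rows(
  commands="0 0 0 0 0 0;0 0 0 0 0 0;0 0 0 0 0 0;0 0 0 0 0 0;0 0 0 0 0 0;0 0 0 0 0 0;0 0 0 0 0 0",
  grip=0,
)

```text
time_s: 17.15
tcp_pos: [0.4278, -0.0656, 0.0165]
ee_rot: [[1.0, -0.026, 0.001], [-0.026, -1.0, -0.0], [0.001, 0.0, -1.0]]
wrist_force: [-1.0, 0.2, 5.0]
gripper_width: 0.321
gripper_force: 29.9
```

Emit:
play_rows(
  commands="0 0 .5 0 0 0;0 0 .8 0 0 0;0 0 .7 0 0 0;-.114 .876 0 0 0 0;-.114 .876 0 0 0 0;-.114 .876 0 0 0 0;-.114 .876 0 0 0 0;-.114 .876 0 0 0 0;-.114 .876 0 0 0 0;-.114 .876 0 0 0 0;0 0 -.4 0 0 0;0 0 -.7 0 0 0;0 0 -.5 0 0 0;0 0 -.27 0 0 0;0 0 0 0 0 0;0 0 0 0 0 0",
)

```text
time_s: 18.75
tcp_pos: [0.4036, 0.1183, 0.0199]
ee_rot: [[1.0, -0.026, -0.0], [-0.026, -1.0, -0.0], [-0.0, 0.0, -1.0]]
wrist_force: [0.5, -0.4, -0.8]
gripper_width: 0.316
gripper_force: 30.0
```

Emit:
play_rows(
  commands="0 0 0 0 0 0;0 0 0 0 0 0;0 0 0 0 0 0;0 0 0 0 0 0;0 0 .3 0 0 0;0 0 .8 0 0 0;0 0 1 0 0 0;0 0 1 0 0 0;0 0 .6 0 0 0;-.029 -.925 0 0 0 0;-.029 -.925 0 0 0 0;-.029 -.925 0 0 0 0;-.029 -.925 0 0 0 0;-.029 -.925 0 0 0 0;-.029 -.925 0 0 0 0;-.029 -.925 0 0 0 0;-.029 -.925 0 0 0 0;-.029 -.925 0 0 0 0;-.029 -.925 0 0 0 0",
  grip=52,
)

```text
time_s: 20.65
tcp_pos: [0.3947, -0.1603, 0.1318]
ee_rot: [[1.0, -0.026, 0.001], [-0.026, -1.0, -0.0], [0.001, 0.0, -1.0]]
wrist_force: [0.6, -0.6, 0.1]
gripper_width: 0.597
gripper_force: 0.0
```

```bash
python3 - <<'E'
from near import *
cap("side")
for c in("scene","side"): look(.403,.118,.03,.03,c)
for c in("scene","side"): look(.395,-.159,.03,.025,c)
print(r.sense()["tcp_pos"])
E
```

```text
scene 218 ztop 0.0635 top [0.4033 0.1174 0.0613] circ 403.2 117.1 r 8.5
side 14 ztop 0.0422 top [0.3892 0.1128 0.0391] circ 389.0 112.8 r 5.7
scene 368 ztop 0.0688 top [ 0.3943 -0.1603  0.0662] circ 394.3 -160.2 r 9.4
side 286 ztop 0.0699 top [ 0.3938 -0.1599  0.0672] circ 393.8 -160.4 r 10.1
[ 0.39476185 -0.1590375   0.13139548]
```

The brown bottle stands in place. Next is the blue one; the finger's outer edge leaves about 20 mm to the amber bottle.

Emit:
play_rows(
  commands="0 0 -.7 0 0 0;0 0 -.7 0 0 0;0 0 -.7 0 0 0;0 0 -.7 0 0 0;0 0 -.6 0 0 0;0 0 -.37 0 0 0;0 0 0 0 0 0;0 0 0 0 0 0",
)

```text
time_s: 21.7
tcp_pos: [0.3953, -0.1585, 0.0183]
ee_rot: [[1.0, -0.025, 0.0], [-0.025, -1.0, -0.0], [0.0, 0.0, -1.0]]
wrist_force: [0.7, -0.1, 1.0]
gripper_width: 0.595
gripper_force: 0.0
```

Emit:
play_rows(
  commands="0 0 0 0 0 0;0 0 0 0 0 0;0 0 0 0 0 0;0 0 0 0 0 0;0 0 0 0 0 0;0 0 0 0 0 0;0 0 0 0 0 0",
  grip=0,
)

```text
time_s: 22.4
tcp_pos: [0.3954, -0.1591, 0.0185]
ee_rot: [[1.0, -0.026, 0.001], [-0.026, -1.0, -0.0], [0.001, 0.0, -1.0]]
wrist_force: [-0.6, 1.9, 6.0]
gripper_width: 0.368
gripper_force: 29.4
```

Emit:
play_rows(
  commands="0 0 .5 0 0 0;0 0 1 0 0 0;0 0 1 0 0 0;0 0 1 0 0 0;.16 .992 0 0 0 0;.16 .992 0 0 0 0;.16 .992 0 0 0 0;.16 .992 0 0 0 0;.16 .992 0 0 0 0;.16 .992 0 0 0 0;.16 .992 0 0 0 0;.16 .992 0 0 0 0;.16 .992 0 0 0 0;.16 .992 0 0 0 0",
)

```text
time_s: 23.8
tcp_pos: [0.4426, 0.1394, 0.1226]
ee_rot: [[1.0, -0.026, -0.001], [-0.026, -1.0, -0.0], [-0.001, 0.0, -1.0]]
wrist_force: [0.8, -0.5, 0.0]
gripper_width: 0.366
gripper_force: 29.3
```

Emit:
play_rows(
  commands=".16 .992 0 0 0 0;.16 .992 0 0 0 0;.16 .992 0 0 0 0;.16 .992 0 0 0 0;.16 .992 0 0 0 0;.16 .992 0 0 0 0;.16 .992 0 0 0 0;0 0 0 0 0 0;0 0 0 0 0 0",
)

```text
time_s: 24.7
tcp_pos: [0.4759, 0.3466, 0.1219]
ee_rot: [[1.0, -0.026, -0.002], [-0.026, -1.0, -0.002], [-0.002, 0.002, -1.0]]
wrist_force: [0.4, 0.4, -0.6]
gripper_width: 0.37
gripper_force: 29.3
```

Emit:
play_rows(
  commands="0 0 -.7 0 0 0;0 0 -.8 0 0 0;0 0 -.8 0 0 0;0 0 -.6 0 0 0;0 0 -.3 0 0 0;0 0 -.1 0 0 0;0 0 0 0 0 0;0 0 0 0 0 0",
)

```text
time_s: 25.5
tcp_pos: [0.4771, 0.3472, 0.025]
ee_rot: [[1.0, -0.026, 0.001], [-0.026, -1.0, 0.001], [0.001, -0.001, -1.0]]
wrist_force: [-0.0, -0.7, -0.6]
gripper_width: 0.365
gripper_force: 29.3
```

Emit:
play_rows(
  commands="0 0 0 0 0 0;0 0 0 0 0 0;0 0 0 0 0 0;0 0 0 0 0 0;0 0 .3 0 0 0;0 0 .8 0 0 0;0 0 1 0 0 0;0 0 1 0 0 0;0 0 .6 0 0 0;-.05 -1 0 0 0 0;-.05 -1 0 0 0 0;-.05 -1 0 0 0 0;0 0 0 0 0 0;0 0 0 0 0 0",
  grip=52,
)

```text
time_s: 26.9
tcp_pos: [0.4724, 0.2566, 0.1359]
ee_rot: [[1.0, -0.027, 0.001], [-0.027, -1.0, 0.001], [0.001, -0.001, -1.0]]
wrist_force: [0.8, -0.1, -0.1]
gripper_width: 0.6
gripper_force: 0.0
```

```bash
python3 - <<'E'
from near import *
look(.476,.347,.03,.03,"scene")
for c in("scene","side"): look(.380,-.318,.015,.03,c); look(.377,-.2343,.03,.025,c)
print(r.sense()["tcp_pos"])
E
```

```text
scene 227 ztop 0.0711 top [0.476  0.3402 0.0683] circ 477.0 340.2 r 10.2
scene 448 ztop 0.0377 top [ 0.3808 -0.3187  0.0353] circ 380.9 -318.8 r 21.5
scene 262 ztop 0.0543 top [ 0.3782 -0.2339  0.0514] circ 378.2 -234.4 r 9.4
side 414 ztop 0.0383 top [ 0.3791 -0.3183  0.0354] circ 379.1 -317.6 r 21.9
side 191 ztop 0.0547 top [ 0.3767 -0.2329  0.0521] circ 376.8 -233.2 r 9.1
[0.47211634 0.25762936 0.13491963]
```

The blue bottle stands and the amber one hasn't moved. Next is the loupe.

Emit:
play_rows(
  commands="-.153 -.959 0 0 0 0;-.153 -.959 0 0 0 0;-.153 -.959 0 0 0 0;-.153 -.959 0 0 0 0;-.153 -.959 0 0 0 0;-.153 -.959 0 0 0 0;-.153 -.959 0 0 0 0;-.153 -.959 0 0 0 0;-.153 -.959 0 0 0 0;-.153 -.959 0 0 0 0;-.153 -.959 0 0 0 0;-.153 -.959 0 0 0 0;-.153 -.959 0 0 0 0;-.153 -.959 0 0 0 0;-.153 -.959 0 0 0 0;-.153 -.959 0 0 0 0;-.153 -.959 0 0 0 0;-.153 -.959 0 0 0 0;-.153 -.959 0 0 0 0;-.153 -.959 0 0 0 0",
  grip=62,
)

```text
time_s: 29.15
tcp_pos: [0.3805, -0.3196, 0.1349]
ee_rot: [[1.0, -0.025, 0.0], [-0.025, -1.0, -0.0], [0.0, 0.0, -1.0]]
wrist_force: [-0.2, -0.1, 0.3]
gripper_width: 0.716
gripper_force: 0.0
```

Emit:
play_rows(
  commands="0 0 0 0 0 0;0 0 0 0 0 0;0 0 -.6 0 0 0;0 0 -.6 0 0 0;0 0 0 0 0 0;0 0 0 0 0 0",
)

```text
time_s: 29.75
tcp_pos: [0.3806, -0.318, 0.0992]
ee_rot: [[1.0, -0.024, -0.0], [-0.024, -1.0, -0.0], [-0.0, 0.0, -1.0]]
wrist_force: [1.6, 0.3, 0.9]
gripper_width: 0.709
gripper_force: 0.0
```

```bash
python3 - <<'E'
from near import *
for c in("scene","side","wrist"): look(.380,-.318,.015,.03,c)
s=r.sense();print(s["tcp_pos"],s["gripper_width"])
E
```

```text
scene 456 ztop 0.0382 top [ 0.3809 -0.3134  0.0652] circ 379.3 -313.6 r 25.6
side 411 ztop 0.0388 top [ 0.3793 -0.3179  0.0359] circ 379.4 -317.9 r 21.7
wrist 1804 ztop 0.0389 top [ 0.3793 -0.3162  0.0359] circ 379.3 -316.4 r 20.5
[ 0.3810944  -0.31856592  0.09998023] 0.7103859818021173
```

Aligned. I'll descend to a TCP height of 0.016.

Emit:
play_rows(
  commands="-.04 .02 -.6 0 0 0;0 0 -.6 0 0 0;0 0 -.6 0 0 0;0 0 -.6 0 0 0;0 0 -.35 0 0 0;0 0 0 0 0 0;0 0 0 0 0 0",
)

```text
time_s: 30.6
tcp_pos: [0.3796, -0.3183, 0.0171]
ee_rot: [[1.0, -0.026, 0.001], [-0.026, -1.0, -0.001], [0.001, 0.001, -1.0]]
wrist_force: [0.4, -0.5, -0.0]
gripper_width: 0.711
gripper_force: 0.0
```

Emit:
play_rows(
  commands="0 0 0 0 0 0;0 0 0 0 0 0;0 0 0 0 0 0;0 0 0 0 0 0;0 0 0 0 0 0;0 0 0 0 0 0;0 0 0 0 0 0",
  grip=10,
)

```text
time_s: 31.3
tcp_pos: [0.3793, -0.3182, 0.0168]
ee_rot: [[1.0, -0.026, 0.001], [-0.026, -1.0, -0.0], [0.001, 0.0, -1.0]]
wrist_force: [0.2, 0.4, 3.4]
gripper_width: 0.436
gripper_force: 30.2
```

Emit:
play_rows(
  commands="0 0 .3 0 0 0;0 0 .6 0 0 0;0 0 1 0 0 0;0 0 1 0 0 0;0 0 .8 0 0 0;0 0 0 0 0 0;0 0 0 0 0 0",
)

```text
time_s: 32.0
tcp_pos: [0.3788, -0.3178, 0.1278]
ee_rot: [[1.0, -0.027, 0.001], [-0.027, -1.0, 0.0], [0.001, -0.0, -1.0]]
wrist_force: [-0.5, 0.4, -1.1]
gripper_width: 0.433
gripper_force: 30.1
```

Emit:
play_rows(
  commands=".155 .99 0 0 0 0;.155 .99 0 0 0 0;.155 .99 0 0 0 0;.155 .99 0 0 0 0;.155 .99 0 0 0 0;.155 .99 0 0 0 0;.155 .99 0 0 0 0;.155 .99 0 0 0 0;.155 .99 0 0 0 0;.155 .99 0 0 0 0;.155 .99 0 0 0 0;.155 .99 0 0 0 0;.155 .99 0 0 0 0;.155 .99 0 0 0 0;.155 .99 0 0 0 0;.155 .99 0 0 0 0;.155 .99 0 0 0 0;.155 .99 0 0 0 0;.155 .99 0 0 0 0;.155 .99 0 0 0 0",
)

```text
time_s: 34.0
tcp_pos: [0.4711, 0.2764, 0.1256]
ee_rot: [[1.0, -0.026, -0.003], [-0.026, -1.0, -0.003], [-0.003, 0.003, -1.0]]
wrist_force: [0.6, 0.1, -0.0]
gripper_width: 0.435
gripper_force: 30.1
```

Emit:
play_rows(
  commands="0 0 -.6 0 0 0;0 0 -.6 0 0 0;0 0 -.6 0 0 0;0 0 0 0 0 0;0 0 0 0 0 0",
)

```text
time_s: 34.5
tcp_pos: [0.4716, 0.2755, 0.0725]
ee_rot: [[1.0, -0.026, -0.002], [-0.026, -1.0, -0.002], [-0.002, 0.002, -1.0]]
wrist_force: [-0.7, 0.1, -0.1]
gripper_width: 0.438
gripper_force: 30.1
```

```bash
python3 - <<'E'
from h import *
p,_,_=cap("scene"); q,_,_=cap("wrist")
cv2.imwrite("pics/s6.png",np.hstack([cv2.resize(p[140:280,160:320],(460,403),interpolation=2),cv2.resize(q[100:,:],(340,202))[:, :] if 0 else cv2.resize(q,(340,255)).copy()[:255] if 0 else cv2.copyMakeBorder(cv2.resize(q,(340,255)),0,148,0,0,0)]))
print(r.sense()["tcp_pos"])
E
```

```text
[0.47236172 0.27620609 0.07393705]
```

View pics/s6.png

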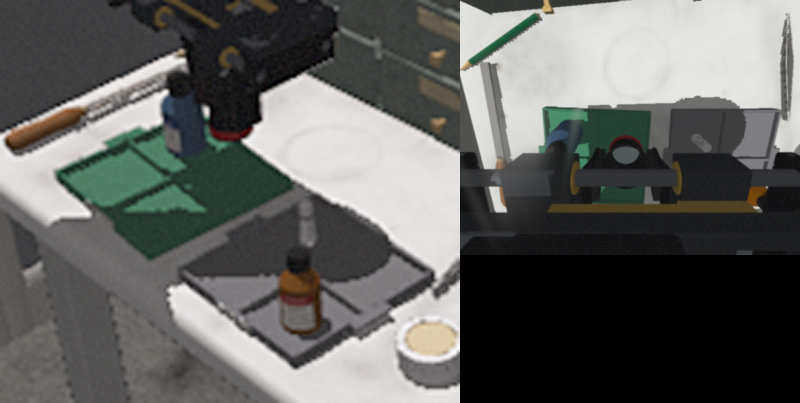

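The picture shows the collet, brown and blue all standing, and the loupe held upright over the +x,-y green compartment. I'll lower and release it.

Emit:
play_rows(
  commands="0 0 -.6 0 0 0;0 0 -.6 0 0 0;0 0 -.4 0 0 0;0 0 -.14 0 0 0;0 0 -.03 0 0 0;0 0 0 0 0 0;0 0 0 0 0 0",
)

```text
time_s: 35.3
tcp_pos: [0.4725, 0.2764, 0.0211]
ee_rot: [[1.0, -0.026, 0.001], [-0.026, -1.0, 0.001], [0.001, -0.001, -1.0]]
wrist_force: [0.3, -0.6, -0.2]
gripper_width: 0.439
gripper_force: 30.1
```

Emit:
play_rows(
  commands="0 0 0 0 0 0;0 0 0 0 0 0;0 0 0 0 0 0;0 0 0 0 0 0;0 0 .3 0 0 0;0 0 .8 0 0 0;0 0 1 0 0 0;0 0 1 0 0 0;0 0 .6 0 0 0;0 0 0 0 0 0",
  grip=50,
)

```text
time_s: 36.3
tcp_pos: [0.4736, 0.2774, 0.1352]
ee_rot: [[1.0, -0.026, 0.006], [-0.026, -1.0, 0.005], [0.006, -0.005, -1.0]]
wrist_force: [-0.6, 0.3, 0.3]
gripper_width: 0.573
gripper_force: 0.0
```

Emit:
play_rows(
  commands="-.124 -.948 0 0 0 0;-.124 -.948 0 0 0 0;-.124 -.948 0 0 0 0;-.124 -.948 0 0 0 0;-.124 -.948 0 0 0 0;-.124 -.948 0 0 0 0;-.124 -.948 0 0 0 0;-.124 -.948 0 0 0 0;-.124 -.948 0 0 0 0;0 0 -.6 0 0 0;0 0 -.6 0 0 0;0 0 0 0 0 0;0 0 0 0 0 0",
  grip=64,
)

```text
time_s: 37.6
tcp_pos: [0.4383, 0.0199, 0.0951]
ee_rot: [[1.0, -0.026, -0.001], [-0.026, -1.0, -0.001], [-0.001, 0.001, -1.0]]
wrist_force: [-0.5, -0.3, -0.1]
gripper_width: 0.735
gripper_force: 0.0
```

```bash
python3 - <<'E'
from near import *
look(.472,.276,.018,.028,"scene")
for c in("scene","side","wrist"): look(.4385,.026,.012,.03,c)
s=r.sense();print(s["tcp_pos"],s["gripper_width"])
E
```

```text
scene 243 ztop 0.0403 top [0.4737 0.2759 0.0377] circ 472.8 276.2 r 23.0
scene 405 ztop 0.0966 top [0.4393 0.0518 0.0968] circ 439.3 52.5 r 10.2
side 224 ztop 0.0237 top [0.4363 0.0273 0.0584] circ 434.1 26.7 r 27.6
wrist 3547 ztop 0.0234 top [0.4379 0.0295 0.0582] circ 439.2 30.0 r 25.7
[0.43907807 0.02042561 0.09605799] 0.7392686448818586
```

```bash
sed -i 's/,cam):/,cam,zmax=.1):/; s/X\[...,2\]<.1)/X[...,2]<zmax)/' near.py; python3 - <<'E'
from near import *
for c in("scene","side","wrist"): look(.4385,.026,.017,.03,c,.03)
E
```

```text
scene 324 ztop 0.0224 top [0.438  0.0246 0.0204] circ 438.8 24.9 r 24.4
side 193 ztop 0.0235 top [0.4366 0.0249 0.0214] circ 436.6 24.9 r 25.3
wrist 3442 ztop 0.0231 top [0.438  0.0283 0.0206] circ 437.8 28.6 r 23.9
```

The tin is at (0.438,0.026). I'll use a 58 mm opening to stay clear of the grey tray's lip.

Emit:
play_rows(
  commands="-.03 .19 0 0 0 0;0 0 0 0 0 0;0 0 -.6 0 0 0;0 0 -.6 0 0 0;0 0 -.6 0 0 0;0 0 -.6 0 0 0;0 0 -.42 0 0 0;0 0 0 0 0 0;0 0 0 0 0 0",
  grip=58,
)

```text
time_s: 38.85
tcp_pos: [0.4378, 0.0259, 0.0109]
ee_rot: [[1.0, -0.026, -0.0], [-0.026, -1.0, -0.0], [-0.0, 0.0, -1.0]]
wrist_force: [-0.2, 0.3, -0.5]
gripper_width: 0.66
gripper_force: 0.0
```

Emit:
play_rows(
  commands="0 0 0 0 0 0;0 0 0 0 0 0;0 0 0 0 0 0;0 0 0 0 0 0;0 0 0 0 0 0;0 0 0 0 0 0;0 0 0 0 0 0",
  grip=10,
)

```text
time_s: 39.55
tcp_pos: [0.4382, 0.0259, 0.0114]
ee_rot: [[1.0, -0.026, 0.001], [-0.026, -1.0, 0.0], [0.001, -0.0, -1.0]]
wrist_force: [-0.2, 0.3, 5.6]
gripper_width: 0.521
gripper_force: 30.0
```

Emit:
play_rows(
  commands="0 0 .3 0 0 0;0 0 .6 0 0 0;0 0 1 0 0 0;0 0 1 0 0 0;0 0 .8 0 0 0;0 0 0 0 0 0;0 0 0 0 0 0",
)

```text
time_s: 40.25
tcp_pos: [0.4373, 0.0257, 0.1222]
ee_rot: [[1.0, -0.027, 0.001], [-0.027, -1.0, 0.001], [0.001, -0.001, -1.0]]
wrist_force: [-0.2, -0.0, -0.1]
gripper_width: 0.52
gripper_force: 30.0
```

Emit:
play_rows(
  commands="-.112 .942 0 0 0 0;-.112 .942 0 0 0 0;-.112 .942 0 0 0 0;-.112 .942 0 0 0 0;-.112 .942 0 0 0 0;-.112 .942 0 0 0 0;-.112 .942 0 0 0 0;-.112 .942 0 0 0 0;-.112 .942 0 0 0 0;0 0 0 0 0 0;0 0 -.7 0 0 0;0 0 -.7 0 0 0;0 0 -.6 0 0 0;0 0 0 0 0 0;0 0 0 0 0 0",
)

```text
time_s: 41.75
tcp_pos: [0.4072, 0.2792, 0.0612]
ee_rot: [[1.0, -0.026, -0.001], [-0.026, -1.0, -0.002], [-0.001, 0.002, -1.0]]
wrist_force: [0.8, -0.1, -0.4]
gripper_width: 0.524
gripper_force: 30.0
```

```bash
python3 - <<'E'
from h import *
p,_,_=cap("scene"); cv2.imwrite("pics/s7.png",cv2.resize(p[140:280,160:320],(640,560),interpolation=2))
s=r.sense();print(s["tcp_pos"],s["gripper_width"])
E
```

```text
[0.40760312 0.27988562 0.06192688] 0.5156569024159612
```

View pics/s7.png

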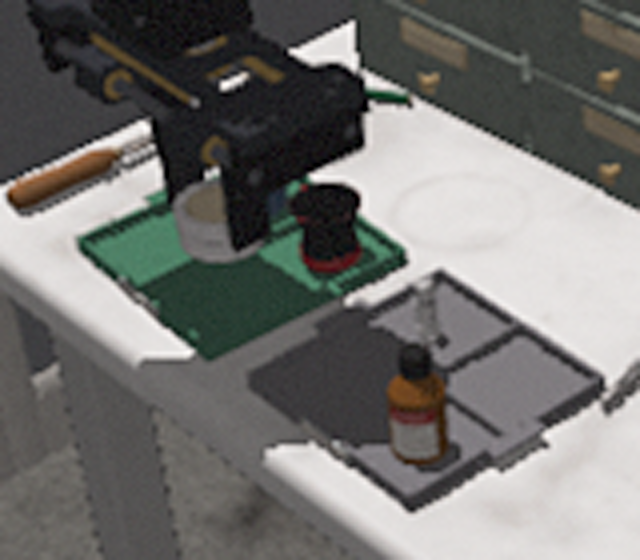

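The tin is held level over the -x,-y green compartment, and the loupe stands beside it. I'll lower and release.

Emit:
play_rows(
  commands="-.02 0 -.5 0 0 0;0 0 -.5 0 0 0;0 0 -.35 0 0 0;0 0 -.15 0 0 0;0 0 -.03 0 0 0;0 0 0 0 0 0;0 0 0 0 0 0",
)

```text
time_s: 42.5
tcp_pos: [0.4071, 0.2805, 0.0164]
ee_rot: [[1.0, -0.026, 0.001], [-0.026, -1.0, 0.001], [0.001, -0.001, -1.0]]
wrist_force: [0.5, 0.3, 0.2]
gripper_width: 0.517
gripper_force: 30.0
```

Emit:
play_rows(
  commands="0 0 0 0 0 0;0 0 0 0 0 0;0 0 0 0 0 0;0 0 0 0 0 0;0 0 .3 0 0 0;0 0 .8 0 0 0;0 0 1 0 0 0;0 0 1 0 0 0;0 -1 .6 0 0 0;0 -1 0 0 0 0;0 -1 0 0 0 0;0 -1 0 0 0 0;0 -1 0 0 0 0;0 -1 0 0 0 0;0 -1 0 0 0 0;0 -1 0 0 0 0;0 0 0 0 0 0;0 0 0 0 0 0",
  grip=58,
)

```text
time_s: 44.3
tcp_pos: [0.407, 0.0397, 0.1275]
ee_rot: [[1.0, -0.028, 0.001], [-0.028, -1.0, 0.001], [0.001, -0.001, -1.0]]
wrist_force: [1.0, -0.1, 0.4]
gripper_width: 0.667
gripper_force: 0.0
```

```bash
python3 - <<'E'
from near import *
for n,x,y,z,m in(("tin",.407,.28,.016,.04),("loupe",.472,.276,.02,.06),("blue",.476,.347,.03,.1),("brown",.4035,.118,.03,.1),("collet",.465,.184,.018,.06),("amber",.377,-.2343,.03,.1)):
    print(n,end=" ");look(x,y,z,.03,"scene",m)
p,_,_=cap("scene"); cv2.imwrite("pics/s8.png",cv2.resize(p[140:280,160:320],(640,560),interpolation=2))
E
```

```text
tin scene 275 ztop 0.0250 top [0.4067 0.2768 0.0225] circ 406.3 278.4 r 25.7
loupe scene 221 ztop 0.0401 top [0.4735 0.274  0.038 ] circ 474.7 271.9 r 24.1
blue scene 231 ztop 0.0714 top [0.4756 0.3421 0.0691] circ 475.1 342.1 r 10.6
brown scene 222 ztop 0.0635 top [0.4039 0.1174 0.0617] circ 403.8 116.8 r 8.7
collet scene 42 ztop 0.0387 top [0.4645 0.1827 0.0359] circ 464.6 182.6 r 5.6
amber scene 260 ztop 0.0541 top [ 0.3782 -0.2334  0.0512] circ 378.3 -233.8 r 8.4
```

View pics/s8.png

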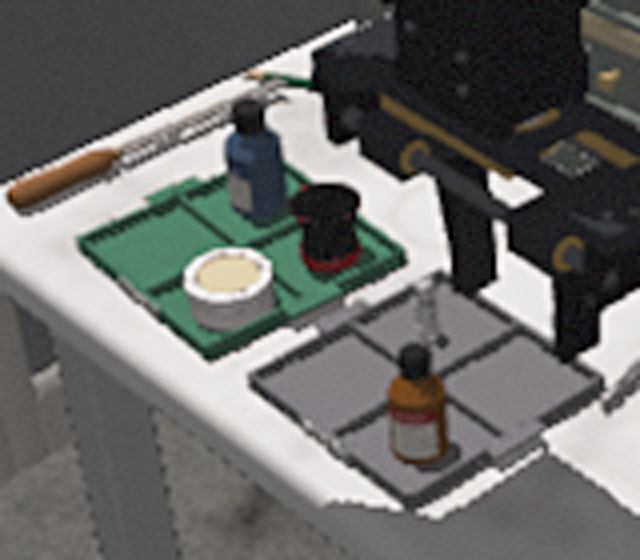

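All five items stand in compartments of their own with the right top heights: tin (230,290), loupe (330,230), blue (255,175), collet (430,310), brown (417,410). The amber bottle hasn't moved and the gripper is clear, so I'll hand in.

```bash
python3 -c "from station import r; print(r.finish_job())"
```

```text
the job is handed in; nothing more can be done
None
```

I handed the job in at about 45 s, but the judge's result wasn't shown: the last check had the collet and brown bottle standing in the grey tray, the blue bottle, loupe and tin standing in the green tray, each in its own compartment, and the amber bottle where it started.

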